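# Load a bar into the drilling jig

### The arm

A 7-joint arm with a two-finger parallel gripper is mounted at the origin on the work surface. World frame = base frame: x ahead of the robot, y to its left, z up, the work surface at z = 0. Lengths are in m, angles in rad, forces in N, time in s.
With the tool pointing down it reaches from about 0.425 to 0.925 m from the base axis. Payload 6.8 kg.
Tool frame: the origin (TCP) lies midway between the tips of the shut fingers; the grasp point (between the pads) lies 19 mm behind it (robot.grip_point_offset is the distance from the TCP to the grasp point, in m); z points along the fingers, y is the line along which they close (so a half turn about z gives the same grasp; the last joint's range is limited). The gripper opens to 85 mm and grips with 20 to 120 N. Pads are 22 mm wide; open, the fingers measure 114 mm over their backs; the gripper's body (76 mm by 85 mm) begins 54 mm behind the grasp point. The pads swing forward as they close: fully open they stand 13 mm farther back than shut.
Start: joints at [-1.395, 0.477, 0.022, 1.555, -0.011, 1.109, -0.083], TCP at [0.189, 0.648, 0.231] pointing down, gripper open.
Joint ranges: [-2.96, 2.96], [-0.34, 2.1], [-1.41, 1.46], [0.24, 2.44], [-1.37, 4.51], [0.17, 1.92], [-2.96, 2.96]. Speed limits (rad/s): [2.39, 2.39, 3.14, 3.14, 3.14, 3.14, 3.14].

### API

Orientations are given as a unit quaternion [w, x, y, z].
In Python, from rig import robot, imaging gives the robot as it stands. The module is installed in compiled form; this text tells all that it offers.
- The arm moves only by the tool move_arm, never from a script. Its argument "series" is a list of rows, each an object of numbers: "grip": the finger opening in cm, from 0 to 8.54; "tx", "ty", "tz": the shift along the world's x, y, z in cm; "ax", "ay", "az": the turn, a rotation vector about the world's x, y, z in rad. A call has 1 to 12 rows; each row shifts and turns the commanded pose from where the row before left it; what a row does not reach is not made up. A row lasts 1/12 s, in which the tool goes at most 41.7 mm and 7.16 degrees, less where a joint would pass 70% of its speed; a pose out of reach is approached as far as the arm can. A call is refused whole if a number of a shift passes 4.17 or a number of a turn 0.125, either way. A call with a gripper value outside its range is refused whole. The fingers move at their own pace and stop on an object; "newtons" is the grip in N (left out, the last holds). Time passes only in rows, so rows that do not move let the fingers close. It gives the time, the measured TCP pose, the force, the opening and the grip force at its end, in the units of the state.
- robot.get_state(): the state, without advancing time (a new reading comes with each control period).
- imaging.capture(name): name is "scene" or "top" or "wrist"; returns a dict with "img" (480x640x3 uint8, red, green, blue), "fovy" (degrees; the focal length in pixels is half the picture's height over the tangent of half this angle, whatever the lens; pixels are square), "cx", "cy" (the principal point, pixels), "k1" (the pictures are not rectified: a ray, as slopes to the right and down, at radius r is drawn at 1 + k1 r^2 times it, then the intrinsics apply), "pose" (4x4, takes a point from camera to world coordinates); the wrist camera has in their place "tool_from_camera" (4x4, takes a point from camera to tool coordinates, whose origin is the TCP and whose axes are the flange's). Camera axes: x right, y up, looking along -z (the intrinsics and any distortion apply to the point x, -y, -z); pixel columns grow to the right and rows downward; lengths in m; the calibration is good to about 2 mm. A picture is of the moment at which its call begins: read the wrist's pose just before it. There is no depth.
- robot.finish_job(): hands the job in; it is judged then, once.
The state is a dict: "t": time; "q": joint angles; "joint_vel": joint speeds; "tau": joint torques, N m; "eef_pos": TCP position; "tool_rot": TCP orientation; "wrist_force": force on the tool from outside, world axes, zero at the start; "moment": the same for the moment, N m; "width": finger opening in m; "grip_force": force on a finger pad.
Only numpy, scipy, OpenCV 4.12 (cv2) and the standard library are available. Lean on these libraries where they do the work, as an engineer would, in place of code of your own. Each camera call takes 0.05 s, during which the arm holds its last target. There are 200 camera calls.

### The job

Load the loose blue-ended aluminium bar into the drilling jig by pushing it along the jig's base plate, never picking it up: it must lie flat along the fence with its blue end, having passed under the drill bush, hard up against the end stop. Then push the red-knobbed cam lever round, clockwise seen from above, until the cam nips the bar firmly against the fence, and leave it like that. Don't disturb the other tools and parts.

Things in the scene. Friction and masses are not known exactly. Their poses are not given: they have to be found in the camera images.
- jig: Drilling jig fixed to the bench: dark steel base plate 150 mm (x, -75 to +75) by 355 mm (y, -165 to +190), 12 mm thick. Origin under the plate at bench height; x points from the open front to the fence, y along the fence away from the end stop, z up. Plate top at z=12 mm. It does not move. A fully seated bar has its centre at jig (27, -45) mm, axes parallel to the jig's.
- fence (a point): Middle of the bright steel fence's working face, at jig (45, 10, 23) mm. The face runs along jig y from -140 to +160 mm and stands 22 mm above the plate.
- end_stop (a point): Point on the end stop's working face where the middle of the bar's blue end comes to rest: jig (27, -125, 18) mm. The stop is a steel block 40 mm wide (jig x 4 to 44) and 20 mm high above the plate.
- bush (a point): Top of the brass drill bush, jig (20, -98, 49) mm. Its steel arm, 24 mm wide along y, reaches forward from the fence over the bar's path (jig x 73 to 7 mm), underside 21 mm above the plate: the bar slides beneath it.
- blank: The loose flat aluminium bar to load: 36 mm wide (its x), 160 mm long (its y), 12 mm thick, 0.16 to 0.23 kg, square ends, lying flat on the jig's plate in front of the fence and 90 mm or more short of the stop, up to 0.2 rad askew. The last 40 mm at its -y end are blue with a white punch mark. Origin at the centre of its underside. Pushed gently it slides at about 1 to 4 N.
- blank_end (a point): Middle of the bar's blue end face (bar y=-80 mm, half-way up its thickness).
- cam_lever (a joint): Cam lever angle, rad. 0: it points along jig -x, out of the jig's front; grows clockwise from above, towards jig +y; at 1.57 it is parallel to the bar. Starts at 0 to 0.3, where the cam leaves a seated bar 4 mm of room; stays where left (0.04 N m friction). The cam meets a seated bar at about 1.3 and tightens fast; end at 1.75. Pushed 70 mm from the pivot, about 10 N makes it firm.
- cam_pivot (a point): On the clamp's vertical axis at the lever's mid height: jig (-12.5, -60, 39) mm. The lever is a dark steel arm 10 mm wide, 9 mm high (34.5 to 43.5 mm above the bench), straight out from the axis to a red ball knob 22 mm across; clear space below it down to the plate or bench.
- lever_knob (a point): Centre of the red ball knob, 98 mm from the pivot axis, 39 mm above the bench.
- cam_disc (a point): Centre of the brass eccentric under the lever, a disc 18 mm in radius and 18 mm high standing on the plate, 5 mm off the pivot axis; it turns with the lever.
- slip_bush: Bystander: loose brass bush, 20 mm across, 22 mm high, standing on the jig's plate beside the end stop, near jig (-30, -148) mm. Origin at the centre of its underside.
- done_arm: Bystander: a finished aluminium bar on the bench, same size as the blank, without blue, with two drilled holes. Origin at the centre of its underside, long axis its y.
- screwdriver: Bystander: screwdriver with orange handle, 200 mm long, lying on the bench along its x.
- spanner: Bystander: steel spanner, 190 mm long, lying on the bench along its x.
- hammer: Bystander: hammer, 290 mm long, lying on the bench along its x, on the left.
- spray_can: Bystander: standing blue spray can with red cap, 65 mm across, 190 mm high, far right of the jig. Origin at the centre of its underside.
- drill: Bystander: cordless drill standing on its battery, about 200 mm high, 280 mm long with its bit, on the left of the jig. Origin under the battery.

How it is judged:
By the outcome, as a careful person would: the job done as asked, in the order asked, and still so for the second after the job is handed in, with the robot touching nothing.
It also fails if it takes over 51 s, if anything falls off the work surface, if the arm or the gripper's body presses on something with over 40 N, if the wrist force passes 120 N, or if a joint passes its speed limit or range.

## Working session

There is one attempt and no reset: what is moved stays moved. The work goes in short steps, Python scripts to look and compute and a tool call to move; the robot and the scene stay as the last step left them, time stands still between calls to the robot, and variables do not carry over. Pictures are saved under pics/ and viewed, at most 12 in all, crops included, and the job is handed in when it is done.

Besides the shell and the picture viewer there is one more tool, called after ">>>" as name(argument=value, ...) on one line, values as JSON. move_arm: Moves the arm, as the interface text tells. Its arguments: {"type":"object","properties":{"series":{"type":"array"},"newtons":{"type":"number"}},"required":["series"]}

```bash
mkdir -p pics; cat > h.py <<'E'
import numpy as np, cv2
from rig import robot, imaging
def K(c):
    f=240/np.tan(np.radians(c['fovy'])/2); return f
def ray(c,u,v,pose=None):
    P=c['pose'] if pose is None else pose
    f=K(c); d=np.array([(u-c['cx'])/f,(v-c['cy'])/f]); s=d.copy()
    for _ in range(20): s=d/(1+c['k1']*(s@s))
    return P[:3,3], P[:3,:3]@np.array([s[0],-s[1],-1])
def onz(c,u,v,z,pose=None):
    o,d=ray(c,u,v,pose); return o+d*(z-o[2])/d[2]
def proj(c,p,pose=None):
    P=c['pose'] if pose is None else pose
    q=P[:3,:3].T@(np.array(p)-P[:3,3]); s=np.array([q[0],-q[1]])/-q[2]
    s=s*(1+c['k1']*(s@s)); return K(c)*s+[c['cx'],c['cy']]
E
python3 - <<'E'
from h import *
for n in('scene','top'):
    c=imaging.capture(n); cv2.imwrite(f'pics/{n}0.png',c['img'][:,:,::-1]); print(n,c['fovy'],c['cx'],c['cy'],c['k1'],c['pose'].round(3).tolist())
s=robot.get_state(); print(s)
E
```

```text
scene 42.66759716262763 316.7304726494037 236.84447325147067 -0.13970269656256137 [[-0.336, -0.5, 0.799, 1.529], [0.942, -0.184, 0.281, 0.368], [0.007, 0.847, 0.532, 0.769], [0.0, 0.0, 0.0, 1.0]]
top 43.82704184842199 315.6448767839904 243.46884528611076 -0.05579412943353483 [[0.007, 0.994, -0.112, 0.328], [-1.0, 0.009, 0.011, 0.011], [0.011, 0.112, 0.994, 1.625], [0.0, 0.0, 0.0, 1.0]]
{'t': 0.1, 'q': array([-1.39509365,  0.4777268 ,  0.02234426,  1.55637158, -0.0115068 ,
        1.10929977, -0.08308303]), 'joint_vel': array([-0.00114468, -0.00066469, -0.00065015, -0.00241996, -0.00051357,
        0.00211306,  0.00044867]), 'tau': array([ 4.21491030e-03, -5.97763002e+01,  1.61377944e+00, -2.81954277e+01,
        1.28149433e-02,  5.06373035e-03, -1.10102664e-05]), 'eef_pos': array([0.18886348, 0.64747109, 0.23040867]), 'tool_rot': array([-6.02768826e-05,  1.41409540e-01,  9.89950826e-01, -8.36514733e-04]), 'wrist_force': array([-0.45234137, -0.4381298 ,  0.42209417]), 'moment': array([-0.02537457, -0.01247798,  0.0051732 ]), 'grip_force': 0.0, 'width': 0.0854192078496184}
```

View pics/scene0.png

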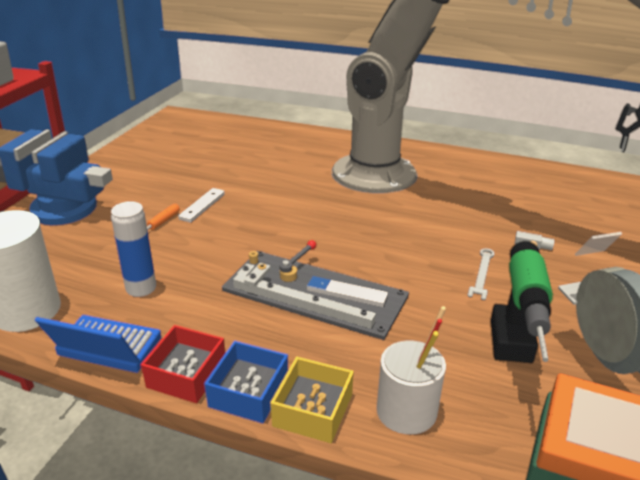

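View pics/top0.png

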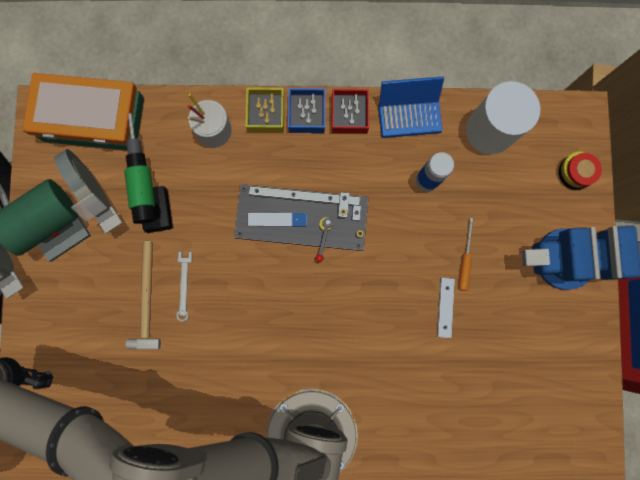

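The scene view shows the jig with the blank (blue end towards the stop) and the lever pointing out at the front. In the top view the plate corners are near (241,184), (369,195), (365,249) and (235,240). The bar runs from (248,219) to (306,220) and the red knob is at (319,258).

```bash
python3 - <<'E'
from h import *
c=imaging.capture('top'); 
for u,v,z in[(241,184,.012),(369,195,.012),(365,249,.012),(235,240,.012),(319,258,.039),(326,224,.039),(248,219,.024),(306,220,.024)]: print(u,v,onz(c,u,v,z).round(4))
c=imaging.capture('wrist'); print(c['fovy'],c['cx'],c['cy'],c['k1'],c['tool_from_camera'].round(4).tolist())
from scipy.spatial.transform import Rotation as R
s=robot.get_state(); print(R.from_quat(s['tool_rot'],scalar_first=True).as_matrix().round(3))
E
```

```text
241 184 [0.6734 0.2006 0.012 ]
369 195 [ 0.6459 -0.1517  0.012 ]
365 249 [ 0.4965 -0.1403  0.012 ]
235 240 [0.5181 0.2135 0.012 ]
319 258 [ 0.4685 -0.0149  0.039 ]
326 224 [ 0.5603 -0.0331  0.039 ]
248 219 [0.5743 0.1781 0.024 ]
306 220 [0.573  0.0208 0.024 ]
61.69518460590286 320.1096315987956 241.15946377964795 -0.08654244795141586 [[0.001, 0.9639, 0.2661, 0.0686], [1.0, -0.0008, -0.0009, 0.0], [-0.0006, 0.2661, -0.9639, -0.142], [0.0, 0.0, 0.0, 1.0]]
[[-0.96   0.28  -0.   ]
 [ 0.28   0.96  -0.001]
 [-0.    -0.001 -1.   ]]
```

>>> move_arm(series=[{"tx": 1, "ty": -1.5, "grip": 8.5}, {"tx": 1.9, "ty": -3.1, "az": 0.02}, {"tx": 1.9, "ty": -3.1, "az": 0.02}, {"tx": 1.9, "ty": -3.1, "az": 0.02}, {"tx": 1.9, "ty": -3.1, "az": 0.02}, {"tx": 1.9, "ty": -3.1, "az": 0.02}, {"tx": 1.9, "ty": -3.1, "az": 0.02}, {"tx": 1.9, "ty": -3.1, "az": 0.02}, {"tx": 1.9, "ty": -3.1, "az": 0.02}, {"tx": 1.9, "ty": -3.1, "az": 0.02}, {"tx": 1.9, "ty": -3.1, "az": 0.02}, {"tx": 1.9, "ty": -3.1, "az": 0.014}])

```text
schema error: expected keys grip, tx, ty, tz, ax, ay, az
```

>>> move_arm(series=[{"tx": 1.9, "ty": -3.1}, {"tx": 1.9, "ty": -3.1}, {"tx": 1.9, "ty": -3.1}, {"tx": 1.9, "ty": -3.1}, {"tx": 1.9, "ty": -3.1}, {"tx": 1.9, "ty": -3.1}, {"tx": 1.9, "ty": -3.1, "tz": -0.5}, {"tx": 1.9, "ty": -2.5, "tz": -0.5}, {"tx": 1.5, "ty": -1.5, "tz": -0.5}, {}, {}])

```text
schema error: expected keys grip, tx, ty, tz, ax, ay, az
```

```bash
cat >> h.py <<'E'
from scipy.spatial.transform import Rotation as R
def wrist(name=None):
    s=robot.get_state(); T=np.eye(4); T[:3,:3]=R.from_quat(s['tool_rot'],scalar_first=True).as_matrix(); T[:3,3]=s['eef_pos']
    c=imaging.capture('wrist'); c['pose']=T@c['tool_from_camera']
    if name: cv2.imwrite(f'pics/{name}.png',c['img'][:,:,::-1])
    return s,T,c
E
python3 - <<'E'
from h import *
s,T,c=wrist('w1'); print(s['t'],T.round(3)); np.savez('w1.npz',**{k:c[k] for k in('fovy','cx','cy','k1','pose','img')})
E
```

```text
0.2 [[-0.96   0.28  -0.     0.189]
 [ 0.28   0.96  -0.001  0.648]
 [-0.    -0.001 -1.     0.231]
 [ 0.     0.     0.     1.   ]]
```

View pics/w1.png

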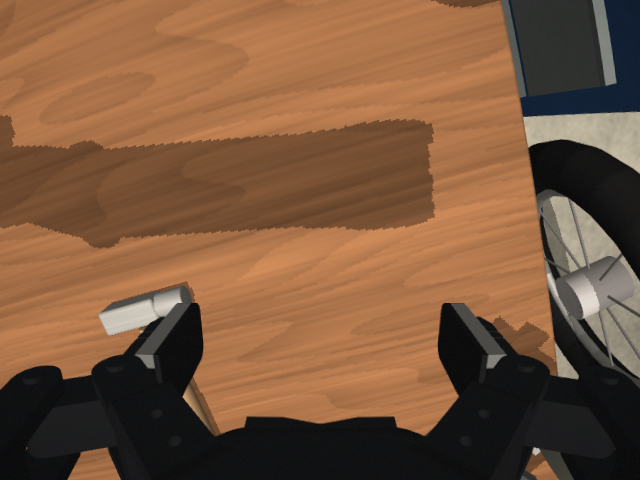

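The call was refused because every row needs all its keys. The arm hasn't moved, so this picture shows only bench, the hammer head and the open fingers.

>>> move_arm(series=[{"grip": 8.5, "tx": 1, "ty": -1.5, "tz": 0, "ax": 0, "ay": 0, "az": 0.02}, {"grip": 8.5, "tx": 1.9, "ty": -3.1, "tz": 0, "ax": 0, "ay": 0, "az": 0.02}, {"grip": 8.5, "tx": 1.9, "ty": -3.1, "tz": 0, "ax": 0, "ay": 0, "az": 0.02}, {"grip": 8.5, "tx": 1.9, "ty": -3.1, "tz": 0, "ax": 0, "ay": 0, "az": 0.02}, {"grip": 8.5, "tx": 1.9, "ty": -3.1, "tz": 0, "ax": 0, "ay": 0, "az": 0.02}, {"grip": 8.5, "tx": 1.9, "ty": -3.1, "tz": 0, "ax": 0, "ay": 0, "az": 0.02}, {"grip": 8.5, "tx": 1.9, "ty": -3.1, "tz": 0, "ax": 0, "ay": 0, "az": 0.02}, {"grip": 8.5, "tx": 1.9, "ty": -3.1, "tz": 0, "ax": 0, "ay": 0, "az": 0.02}, {"grip": 8.5, "tx": 1.9, "ty": -3.1, "tz": 0, "ax": 0, "ay": 0, "az": 0.02}, {"grip": 8.5, "tx": 1.9, "ty": -3.1, "tz": 0, "ax": 0, "ay": 0, "az": 0.02}, {"grip": 8.5, "tx": 1.9, "ty": -3.1, "tz": 0, "ax": 0, "ay": 0, "az": 0.014}, {"grip": 8.5, "tx": 1.9, "ty": -3.1, "tz": 0, "ax": 0, "ay": 0, "az": 0}])

```text
t: 1.25
eef_pos: [0.4086, 0.2903, 0.2315]
tool_rot: [0.0, 0.034, 0.999, 0.0]
wrist_force: [-0.3, -0.5, 0.1]
width: 0.0853
grip_force: 0.0
```

>>> move_arm(series=[{"grip": 8.5, "tx": 1.9, "ty": -3.1, "tz": 0, "ax": 0, "ay": 0, "az": 0}, {"grip": 8.5, "tx": 1.9, "ty": -3.1, "tz": 0, "ax": 0, "ay": 0, "az": 0}, {"grip": 8.5, "tx": 1.9, "ty": -3.1, "tz": 0, "ax": 0, "ay": 0, "az": 0}, {"grip": 8.5, "tx": 1.9, "ty": -3.1, "tz": 0, "ax": 0, "ay": 0, "az": 0}, {"grip": 8.5, "tx": 1.9, "ty": -3.1, "tz": 0, "ax": 0, "ay": 0, "az": 0}, {"grip": 8.5, "tx": 1.9, "ty": -3.1, "tz": 0, "ax": 0, "ay": 0, "az": 0}, {"grip": 8.5, "tx": 1.9, "ty": -3.1, "tz": 0, "ax": 0, "ay": 0, "az": 0}, {"grip": 8.5, "tx": 1.9, "ty": -2.5, "tz": 0, "ax": 0, "ay": 0, "az": 0}, {"grip": 8.5, "tx": 1.0, "ty": -1.5, "tz": 0, "ax": 0, "ay": 0, "az": 0}, {"grip": 8.5, "tx": 0, "ty": 0, "tz": 0, "ax": 0, "ay": 0, "az": 0}, {"grip": 8.5, "tx": 0, "ty": 0, "tz": 0, "ax": 0, "ay": 0, "az": 0}])

```text
t: 2.17
eef_pos: [0.5702, 0.0339, 0.2311]
tool_rot: [-0.0, 0.036, 0.999, -0.0]
wrist_force: [0.5, -0.7, 0.3]
width: 0.0853
grip_force: 0.0
```

```bash
python3 - <<'E'
from h import *
s,T,c=wrist('w2'); print(s['t'],T.round(3)); np.savez('w2.npz',**{k:c[k] for k in('fovy','cx','cy','k1','pose','img')})
E
```

```text
2.1667 [[-0.997  0.072 -0.     0.57 ]
 [ 0.072  0.997 -0.     0.034]
 [ 0.    -0.    -1.     0.231]
 [ 0.     0.     0.     1.   ]]
```

View pics/w2.png

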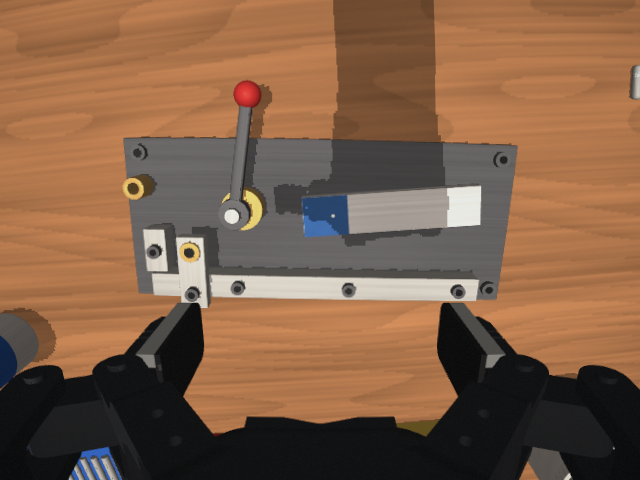

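The wrist view shows the whole jig. Plate corners are near (123,138), (517,147) and (497,300). The bar runs from (302,217) at the blue end to (481,206), with the knob at (247,94) and the pivot cap at (232,216).

```bash
python3 - <<'E'
from h import *
c=dict(np.load('w2.npz')); im=c['img']; c={k:(v if v.ndim else float(v)) for k,v in c.items()}
g=lambda u,v,z:onz(c,u,v,z)
A,B,C=g(123,138,.012),g(517,147,.012),g(497,300,.012)
print(A,B,C,np.linalg.norm(B-A),np.linalg.norm(C-B))
yd=(B-A)[:2]/np.linalg.norm((B-A)[:2]); xd=np.array([yd[1],-yd[0]])
yaw=np.arctan2(-yd[0],yd[1])
# fix both long size: A is jig(-75,-165) B (-75,190)  C (75,190)
P=np.array([A,B,C])[:,:2]; L=np.array([[-75,-165],[-75,190],[75,190]])/1e3
O=(P-(L[:,:1]*xd+L[:,1:]*yd)).mean(0); print('yaw',yaw,'O',O)
toj=lambda p:((p[:2]-O)@np.array([xd,yd]).T*1e3).round(1)
for n,u,v,z in[('A',123,138,.012),('B',517,147,.012),('C',497,300,.012),('knob',247,94,.039),('piv',232,216,.05),('bush',189,253,.049),('slip',133,188,.034)]: print(n,toj(g(u,v,z)))
# bar: blue mask + bright mask
hsv=cv2.cvtColor(im,cv2.COLOR_RGB2HSV); roi=np.zeros(im.shape[:2],np.uint8); roi[175:250,285:495]=1
blue=((hsv[...,0]>100)&(hsv[...,0]<125)&(hsv[...,1]>110)).astype(np.uint8)*roi
br=((im.min(2)>115)).astype(np.uint8)*roi
m=cv2.morphologyEx(blue|br,cv2.MORPH_CLOSE,np.ones((5,5)))
k=max(cv2.findContours(m,0,2)[0],key=cv2.contourArea).reshape(-1,2)
w=np.array([toj(g(u,v,.024)) for u,v in k],np.float32)
print('bar rect (jig mm)',cv2.minAreaRect(w), cv2.boxPoints(cv2.minAreaRect(w)).round(1).tolist())
np.savez('jig.npz',O=O,xd=xd,yd=yd)
E
```

```text
[ 0.49326372 -0.13669025  0.012     ] [0.52629609 0.21493076 0.012     ] [0.67410531 0.2028811  0.012     ] 0.35316918573021666 0.14829955982156368
yaw -0.09366819959340876 O [0.58274237 0.02001641]
A [ -74.4 -164.4]
B [-74.4 188.8]
C [ 73.9 190.6]
knob [-110.1  -47.1]
piv [-13.1 -59.4]
bush [ 20.  -97.7]
slip [ -32.7 -148.6]
bar rect (jig mm) ((-14.918366432189941, 76.83804321289062), (36.1938362121582, 160.1848602294922), 5.5776047706604) [[-40.70000076293945, 154.8000030517578], [-25.100000381469727, -4.599999904632568], [10.899999618530273, -1.100000023841858], [-4.699999809265137, 158.3000030517578]]
```

>>> move_arm(series=[{"grip": 8.5, "tx": -1.7, "ty": 2.3, "tz": -2, "ax": 0, "ay": 0, "az": -0.011}, {"grip": 8.5, "tx": -1.7, "ty": 2.3, "tz": -2, "ax": 0, "ay": 0, "az": -0.011}, {"grip": 8.5, "tx": -1.6, "ty": 2.3, "tz": -2.5, "ax": 0, "ay": 0, "az": 0}, {"grip": 8.5, "tx": 0, "ty": 0, "tz": -3.5, "ax": 0, "ay": 0, "az": 0}, {"grip": 8.5, "tx": 0, "ty": 0, "tz": -3.5, "ax": 0, "ay": 0, "az": 0}, {"grip": 8.5, "tx": 0, "ty": 0, "tz": -3.5, "ax": 0, "ay": 0, "az": 0}, {"grip": 8.5, "tx": 0, "ty": 0, "tz": -2, "ax": 0, "ay": 0, "az": 0}, {"grip": 8.5, "tx": 0, "ty": 0, "tz": -1, "ax": 0, "ay": 0, "az": 0}, {"grip": 8.5, "tx": 0, "ty": 0, "tz": -1, "ax": 0, "ay": 0, "az": 0}, {"grip": 8.5, "tx": 0, "ty": 0, "tz": -0.7, "ax": 0, "ay": 0, "az": 0}, {"grip": 8.5, "tx": 0, "ty": 0, "tz": -0.7, "ax": 0, "ay": 0, "az": 0}, {"grip": 8.5, "tx": 0, "ty": 0, "tz": -0.3, "ax": 0, "ay": 0, "az": 0}])

```text
t: 3.22
eef_pos: [0.5204, 0.1044, 0.0044]
tool_rot: [0.0, 0.046, 0.999, 0.0]
wrist_force: [-0.4, 0.1, -0.1]
width: 0.085
grip_force: 0.0
```

>>> move_arm(series=[{"grip": 8.5, "tx": 0.5, "ty": -0.05, "tz": -0.1, "ax": 0, "ay": 0, "az": 0}, {"grip": 8.5, "tx": 0.5, "ty": -0.05, "tz": 0, "ax": 0, "ay": 0, "az": 0}, {"grip": 8.5, "tx": 0.5, "ty": -0.05, "tz": 0, "ax": 0, "ay": 0, "az": 0}, {"grip": 8.5, "tx": 0.5, "ty": -0.05, "tz": 0, "ax": 0, "ay": 0, "az": 0}, {"grip": 8.5, "tx": 0.5, "ty": -0.05, "tz": 0, "ax": 0, "ay": 0, "az": 0}, {"grip": 8.5, "tx": 0.5, "ty": -0.05, "tz": 0, "ax": 0, "ay": 0, "az": 0}, {"grip": 8.5, "tx": 0.5, "ty": -0.05, "tz": 0, "ax": 0, "ay": 0, "az": 0}, {"grip": 8.5, "tx": 0.5, "ty": -0.05, "tz": 0, "ax": 0, "ay": 0, "az": 0}, {"grip": 8.5, "tx": 0.5, "ty": -0.05, "tz": 0, "ax": 0, "ay": 0, "az": 0}, {"grip": 8.5, "tx": 0.5, "ty": -0.05, "tz": 0, "ax": 0, "ay": 0, "az": 0}, {"grip": 8.5, "tx": 0.5, "ty": -0.05, "tz": 0, "ax": 0, "ay": 0, "az": 0}])

```text
t: 4.13
eef_pos: [0.5753, 0.0984, 0.0033]
tool_rot: [-0.0, 0.046, 0.999, -0.0]
wrist_force: [-2.0, 1.1, 1.2]
width: 0.0849
grip_force: 1.0
```

>>> move_arm(series=[{"grip": 8.5, "tx": 0.3, "ty": -0.03, "tz": 0, "ax": 0, "ay": 0, "az": 0}, {"grip": 8.5, "tx": 0.3, "ty": -0.03, "tz": 0, "ax": 0, "ay": 0, "az": 0}, {"grip": 8.5, "tx": 0.2, "ty": -0.02, "tz": 0, "ax": 0, "ay": 0, "az": 0}, {"grip": 8.5, "tx": 0, "ty": 0, "tz": 0, "ax": 0, "ay": 0, "az": 0}])

```text
t: 4.47
eef_pos: [0.5837, 0.0976, 0.0033]
tool_rot: [0.0, 0.046, 0.999, -0.0]
wrist_force: [-0.1, -0.4, 0.5]
width: 0.0853
grip_force: 0.0
```

>>> move_arm(series=[{"grip": 8.5, "tx": 0.15, "ty": -0.01, "tz": 0, "ax": 0, "ay": 0, "az": 0}, {"grip": 8.5, "tx": 0.15, "ty": -0.01, "tz": 0, "ax": 0, "ay": 0, "az": 0}, {"grip": 8.5, "tx": 0.1, "ty": -0.01, "tz": 0, "ax": 0, "ay": 0, "az": 0}])

```text
t: 4.72
eef_pos: [0.587, 0.0974, 0.0033]
tool_rot: [-0.0, 0.046, 0.999, -0.0]
wrist_force: [-1.4, -0.2, 0.5]
width: 0.0851
grip_force: 0.7
```

>>> move_arm(series=[{"grip": 8.5, "tx": 0.1, "ty": -0.01, "tz": 0, "ax": 0, "ay": 0, "az": 0}, {"grip": 8.5, "tx": 0.05, "ty": 0, "tz": 0, "ax": 0, "ay": 0, "az": 0}])

```text
t: 4.88
eef_pos: [0.5887, 0.0973, 0.0033]
tool_rot: [0.0, 0.046, 0.999, 0.0]
wrist_force: [-2.2, -0.1, 0.1]
width: 0.0851
grip_force: 1.1
```

```bash
cat > bar.py <<'E'
from h import *
J=np.load('jig.npz'); O,xd,yd=J['O'],J['xd'],J['yd']
toj=lambda p:((np.asarray(p)[:2]-O)@np.array([xd,yd]).T*1e3).round(1)
E
python3 - <<'E'
from bar import *
s,T,c=wrist('w3'); print(toj(s['eef_pos']),s['wrist_force'].round(1))
c=imaging.capture('top'); im=c['img']; cv2.imwrite('pics/t3.png',cv2.resize(im[170:280,220:390,::-1],None,fx=4,fy=4,interpolation=3))
E
```

```text
[-1.3 77.5] [-2.2 -0.1  0.1]
```

View pics/w3.png

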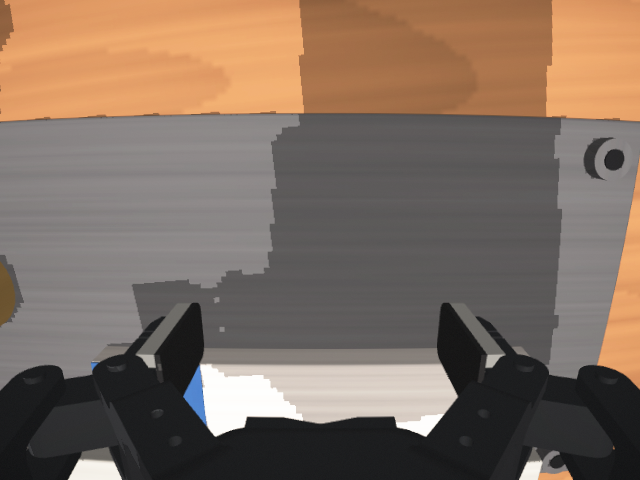

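The fingers lie along the bar's front edge, which now looks parallel to the plate edge, at about row 350. I'll push on until the fence resists.

>>> move_arm(series=[{"grip": 8.5, "tx": 0.1, "ty": -0.01, "tz": 0, "ax": 0, "ay": 0, "az": 0}, {"grip": 8.5, "tx": 0.1, "ty": -0.01, "tz": 0, "ax": 0, "ay": 0, "az": 0}])

```text
t: 5.15
eef_pos: [0.5887, 0.0973, 0.0031]
tool_rot: [-0.002, 0.046, 0.999, -0.0]
wrist_force: [-8.7, 0.5, 6.4]
width: 0.0848
grip_force: 4.3
```

>>> move_arm(series=[{"grip": 8.5, "tx": 0.1, "ty": -0.01, "tz": 0, "ax": 0, "ay": 0, "az": 0}, {"grip": 8.5, "tx": 0.1, "ty": -0.01, "tz": 0, "ax": 0, "ay": 0, "az": 0}])

```text
t: 5.32
eef_pos: [0.5887, 0.0973, 0.0029]
tool_rot: [-0.004, 0.046, 0.999, -0.0]
wrist_force: [-13.8, 1.9, 11.4]
width: 0.0847
grip_force: 6.9
```

>>> move_arm(series=[{"grip": 8.5, "tx": -0.8, "ty": 0.08, "tz": 0, "ax": 0, "ay": 0, "az": 0}, {"grip": 8.5, "tx": -0.8, "ty": 0.08, "tz": 0, "ax": 0, "ay": 0, "az": 0}, {"grip": 8.5, "tx": 0, "ty": 0, "tz": 2.5, "ax": 0, "ay": 0, "az": 0}, {"grip": 8.5, "tx": 0, "ty": 0, "tz": 3.5, "ax": 0, "ay": 0, "az": 0}, {"grip": 0, "tx": 1.0, "ty": 2.1, "tz": 1, "ax": 0, "ay": 0, "az": 0}, {"grip": 0, "tx": 1.0, "ty": 2.1, "tz": 0, "ax": 0, "ay": 0, "az": 0}, {"grip": 0, "tx": 1.0, "ty": 2.1, "tz": 0, "ax": 0, "ay": 0, "az": 0}, {"grip": 0, "tx": 1.0, "ty": 2.1, "tz": 0, "ax": 0, "ay": 0, "az": 0}, {"grip": 0, "tx": 1.0, "ty": 2.1, "tz": 0, "ax": 0, "ay": 0, "az": 0}, {"grip": 0, "tx": 0, "ty": 0, "tz": 0, "ax": 0, "ay": 0, "az": 0}, {"grip": 0, "tx": 0, "ty": 0, "tz": 0, "ax": 0, "ay": 0, "az": 0}])

```text
t: 6.23
eef_pos: [0.6267, 0.2055, 0.0732]
tool_rot: [0.001, 0.045, 0.999, 0.0]
wrist_force: [-0.4, -0.0, 1.1]
width: 0.0006
grip_force: 0.0
```

```bash
python3 - <<'E'
from bar import *
s,T,c=wrist('w4'); print(s['t'],toj(s['eef_pos']),s['eef_pos'].round(4),s['wrist_force'].round(1),s['width'],R.from_matrix(T[:3,:3]).as_matrix().round(4).tolist())
E
```

```text
6.2333 [ 26.4 188.7] [0.6267 0.2055 0.0732] [-0.4 -0.   1.1] 0.0006092686857498458 [[-0.996, 0.089, 0.0012], [0.089, 0.996, 0.0008], [-0.0011, 0.0009, -1.0]]
```

View pics/w4.png

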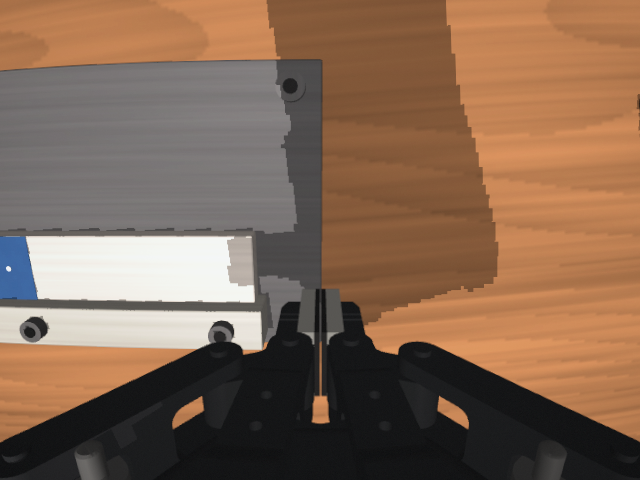

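>>> move_arm(series=[{"grip": 0, "tx": 0.1, "ty": 0, "tz": -2.5, "ax": 0, "ay": 0, "az": 0}, {"grip": 0, "tx": 0, "ty": 0, "tz": -1.7, "ax": 0, "ay": 0, "az": 0}, {"grip": 0, "tx": 0, "ty": 0, "tz": -1.0, "ax": 0, "ay": 0, "az": 0}, {"grip": 0, "tx": 0, "ty": 0, "tz": -0.5, "ax": 0, "ay": 0, "az": 0}, {"grip": 0, "tx": 0, "ty": 0, "tz": 0, "ax": 0, "ay": 0, "az": 0}])

```text
t: 6.7
eef_pos: [0.6268, 0.2023, 0.0154]
tool_rot: [-0.001, 0.046, 0.999, -0.001]
wrist_force: [0.5, -0.6, 0.1]
width: 0.0
grip_force: 0.0
```

>>> move_arm(series=[{"grip": 0, "tx": -0.05, "ty": -0.5, "tz": 0, "ax": 0, "ay": 0, "az": 0}, {"grip": 0, "tx": -0.05, "ty": -0.5, "tz": 0, "ax": 0, "ay": 0, "az": 0}, {"grip": 0, "tx": -0.05, "ty": -0.5, "tz": 0, "ax": 0, "ay": 0, "az": 0}, {"grip": 0, "tx": -0.05, "ty": -0.5, "tz": 0, "ax": 0, "ay": 0, "az": 0}, {"grip": 0, "tx": -0.05, "ty": -0.5, "tz": 0, "ax": 0, "ay": 0, "az": 0}, {"grip": 0, "tx": -0.05, "ty": -0.5, "tz": 0, "ax": 0, "ay": 0, "az": 0}])

```text
t: 7.2
eef_pos: [0.625, 0.1738, 0.017]
tool_rot: [0.001, 0.046, 0.999, 0.001]
wrist_force: [0.3, 3.4, 2.3]
width: 0.0001
grip_force: 1.6
```

>>> move_arm(series=[{"grip": 0, "tx": -0.06, "ty": -0.7, "tz": -0.05, "ax": 0, "ay": 0, "az": 0}, {"grip": 0, "tx": -0.07, "ty": -0.7, "tz": 0, "ax": 0, "ay": 0, "az": 0}, {"grip": 0, "tx": -0.06, "ty": -0.7, "tz": 0, "ax": 0, "ay": 0, "az": 0}, {"grip": 0, "tx": -0.07, "ty": -0.7, "tz": 0, "ax": 0, "ay": 0, "az": 0}, {"grip": 0, "tx": -0.06, "ty": -0.7, "tz": 0, "ax": 0, "ay": 0, "az": 0}, {"grip": 0, "tx": -0.07, "ty": -0.7, "tz": 0, "ax": 0, "ay": 0, "az": 0}])

```text
t: 7.7
eef_pos: [0.6215, 0.133, 0.0169]
tool_rot: [0.001, 0.045, 0.999, 0.001]
wrist_force: [0.5, 5.2, 6.2]
width: -0.0001
grip_force: 3.4
```

```bash
python3 - <<'E'
from bar import *
s,T,c=wrist('w5'); print(s['t'],toj(s['eef_pos']),s['eef_pos'].round(4),s['wrist_force'].round(1))
E
```

```text
7.7 [ 28.  116.2] [0.6215 0.133  0.0169] [0.5 5.2 6.2]
```

View pics/w5.png

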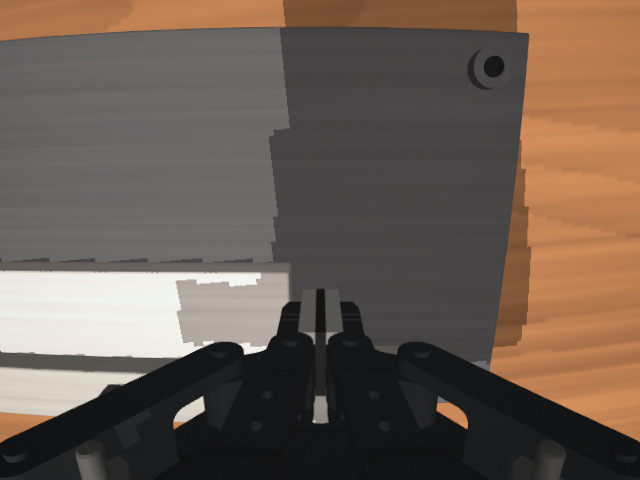

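>>> move_arm(series=[{"grip": 0, "tx": -0.06, "ty": -0.7, "tz": 0.1, "ax": 0, "ay": 0, "az": 0}, {"grip": 0, "tx": -0.07, "ty": -0.7, "tz": 0, "ax": 0, "ay": 0, "az": 0}, {"grip": 0, "tx": -0.06, "ty": -0.7, "tz": 0, "ax": 0, "ay": 0, "az": 0}, {"grip": 0, "tx": -0.07, "ty": -0.7, "tz": 0, "ax": 0, "ay": 0, "az": 0}, {"grip": 0, "tx": -0.06, "ty": -0.7, "tz": 0, "ax": 0, "ay": 0, "az": 0}, {"grip": 0, "tx": -0.07, "ty": -0.7, "tz": 0, "ax": 0, "ay": 0, "az": 0}, {"grip": 0, "tx": -0.07, "ty": -0.7, "tz": 0, "ax": 0, "ay": 0, "az": 0}, {"grip": 0, "tx": -0.04, "ty": -0.4, "tz": 0, "ax": 0, "ay": 0, "az": 0}])

```text
t: 8.42
eef_pos: [0.6157, 0.0773, 0.017]
tool_rot: [0.0, 0.046, 0.999, -0.0]
wrist_force: [-0.4, 4.2, 4.4]
width: -0.0
grip_force: 2.9
```

```bash
python3 - <<'E'
from bar import *
s=robot.get_state(); print(s['t'],toj(s['eef_pos']),s['eef_pos'].round(4),s['wrist_force'].round(1))
c=imaging.capture('top'); im=c['img']; cv2.imwrite('pics/t6.png',cv2.resize(im[170:270,220:390,::-1],None,fx=4.5,fy=4.5,interpolation=3))
E
```

```text
8.4167 [27.4 60.1] [0.6157 0.0773 0.017 ] [-0.4  4.2  4.4]
```

View pics/t6.png

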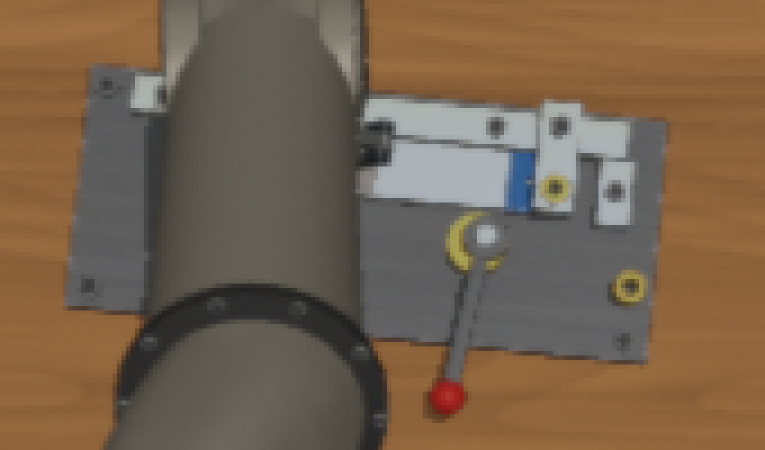

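The blue end is passing under the bush arm and the lever hasn't been touched.

>>> move_arm(series=[{"grip": 0, "tx": -0.04, "ty": -0.4, "tz": 0, "ax": 0, "ay": 0, "az": 0}, {"grip": 0, "tx": -0.03, "ty": -0.3, "tz": 0, "ax": 0, "ay": 0, "az": 0}, {"grip": 0, "tx": -0.02, "ty": -0.2, "tz": 0, "ax": 0, "ay": 0, "az": 0}])

```text
t: 8.72
eef_pos: [0.6148, 0.0696, 0.0169]
tool_rot: [0.0, 0.046, 0.999, 0.0]
wrist_force: [0.7, 5.6, 5.9]
width: 0.0003
grip_force: 2.9
```

>>> move_arm(series=[{"grip": 0, "tx": -0.02, "ty": -0.2, "tz": 0, "ax": 0, "ay": 0, "az": 0}, {"grip": 0, "tx": -0.02, "ty": -0.2, "tz": 0, "ax": 0, "ay": 0, "az": 0}])

```text
t: 8.88
eef_pos: [0.6144, 0.0658, 0.0169]
tool_rot: [0.0, 0.046, 0.999, 0.0]
wrist_force: [-0.0, 4.1, 3.7]
width: -0.0002
grip_force: 3.0
```

>>> move_arm(series=[{"grip": 0, "tx": -0.02, "ty": -0.2, "tz": 0, "ax": 0, "ay": 0, "az": 0}])

```text
t: 8.97
eef_pos: [0.6142, 0.0638, 0.0169]
tool_rot: [0.0, 0.046, 0.999, 0.0]
wrist_force: [0.6, 4.1, 5.2]
width: -0.0001
grip_force: 3.0
```

>>> move_arm(series=[{"grip": 0, "tx": -0.02, "ty": -0.2, "tz": 0, "ax": 0, "ay": 0, "az": 0}, {"grip": 0, "tx": -0.01, "ty": -0.1, "tz": 0, "ax": 0, "ay": 0, "az": 0}])

```text
t: 9.13
eef_pos: [0.6141, 0.0627, 0.0169]
tool_rot: [0.0, 0.045, 0.999, 0.001]
wrist_force: [0.5, 10.6, 4.5]
width: 0.0003
grip_force: 5.4
```

>>> move_arm(series=[{"grip": 0, "tx": -0.01, "ty": -0.1, "tz": 0, "ax": 0, "ay": 0, "az": 0}, {"grip": 0, "tx": -0.01, "ty": -0.1, "tz": 0, "ax": 0, "ay": 0, "az": 0}])

```text
t: 9.3
eef_pos: [0.614, 0.0625, 0.017]
tool_rot: [0.0, 0.045, 0.999, 0.002]
wrist_force: [1.2, 13.1, 4.1]
width: 0.0001
grip_force: 6.9
```

>>> move_arm(series=[{"grip": 0, "tx": 0.08, "ty": 0.8, "tz": 0, "ax": 0, "ay": 0, "az": 0}, {"grip": 0, "tx": 0.08, "ty": 0.8, "tz": 0, "ax": 0, "ay": 0, "az": 0}, {"grip": 0, "tx": 0, "ty": 0, "tz": 2.5, "ax": 0, "ay": 0, "az": 0}, {"grip": 0, "tx": 0, "ty": 0, "tz": 4, "ax": 0, "ay": 0, "az": 0}, {"grip": 0, "tx": -1.4, "ty": -2.1, "tz": 3, "ax": 0, "ay": 0, "az": 0}, {"grip": 0, "tx": -1.4, "ty": -2.1, "tz": 3, "ax": 0, "ay": 0, "az": 0}, {"grip": 0, "tx": -1.4, "ty": -2.1, "tz": 2, "ax": 0, "ay": 0, "az": 0}, {"grip": 0, "tx": -1.4, "ty": -2.1, "tz": 0, "ax": 0, "ay": 0, "az": 0}, {"grip": 0, "tx": 0, "ty": 0, "tz": 0, "ax": 0, "ay": 0, "az": 0}, {"grip": 0, "tx": 0, "ty": 0, "tz": 0, "ax": 0, "ay": 0, "az": 0}])

```text
t: 10.13
eef_pos: [0.5575, -0.0121, 0.1614]
tool_rot: [-0.001, 0.048, 0.999, -0.001]
wrist_force: [-0.2, 1.0, 0.4]
width: -0.0002
grip_force: 0.0
```

```bash
python3 - <<'E'
from bar import *
s,T,c=wrist('w7'); print(s['t'],toj(s['eef_pos']),s['eef_pos'].round(4),s['wrist_force'].round(1)); np.savez('w7.npz',**{k:c[k] for k in('fovy','cx','cy','k1','pose','img')})
E
```

```text
10.1333 [-22.1 -34.4] [ 0.5575 -0.0121  0.1614] [-0.2  1.   0.4]
```

View pics/w7.png

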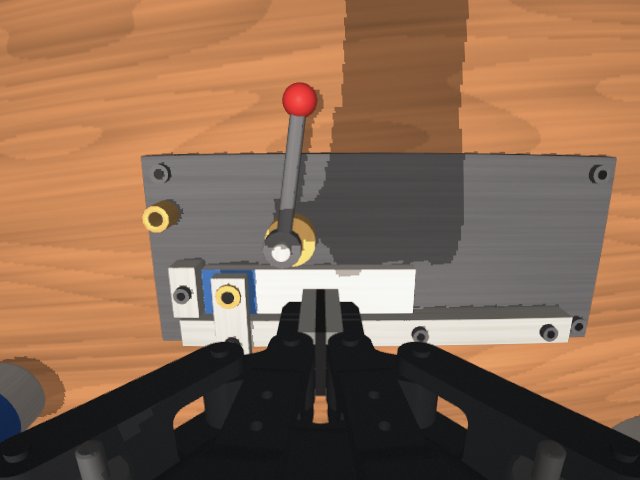

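The bar lies along the fence with its blue end, at about column 203, beside the stop. Its far end is at column 415 and its front edge at row 269. The lever still points out, with the knob at (300,100).

```bash
python3 - <<'E'
from bar import *
c={k:(v if v.ndim else float(v)) for k,v in dict(np.load('w7.npz')).items()}; im=c['img'].astype(int)
g=lambda u,v,z:toj(onz(c,u,v,z))
# front edge rows along columns, via vertical gradient of brightness (max rise)
b=im.max(2)
for u in (210,225,330,350,370,390,405):
    col=b[255:285,u]; v=255.5+np.argmax(np.diff(col)); print(u,v,g(u,v,.024), end=' ')
    col=b[295:330,u]; v=295.5+np.argmin(np.diff(col)); print('rear',v,g(u,v,.024))
for v in (280,290,300): 
    r=b[v,395:430]; u=395.5+np.argmin(np.diff(r)); print('end',u,g(u,v,.024))
for v in (285,295,305): 
    r=im[v,190:230,0]; u0=[190+i+.5 for i in range(39) if abs(r[i+1]-r[i])>40]; print('blue',u0,[g(q,v,.024)[1] for q in u0])
print('knob',g(300,100,.039),'piv',g(281,254,.05),'A',g(141,157,.012),'B',g(616,157,.012))
E
```

```text
210 269.5 [   7.9 -115.7] rear 313.5 [  43.7 -118.5]
225 277.5 [  14.2 -104.9] rear 307.5 [  38.5 -106.5]
330 268.5 [  7.1 -26.8] rear 297.5 [ 30.1 -26.7]
350 269.5 [  7.9 -12.1] rear 301.5 [ 33.4 -11.6]
370 268.5 [7.1 2.6] rear 313.5 [43.4  3.9]
390 268.5 [ 7.2 17.4] rear 312.5 [42.7 19.1]
405 268.5 [ 7.2 28.5] rear 312.5 [42.7 30.6]
end 414.5 [16.3 36.2]
end 413.5 [24.3 36. ]
end 413.5 [32.4 36.5]
blue [195.5, 210.5, 211.5] [np.float64(-127.7), np.float64(-116.3), np.float64(-115.5)]
blue [190.5, 191.5, 196.5, 211.5, 220.5, 221.5] [np.float64(-132.3), np.float64(-131.5), np.float64(-127.6), np.float64(-116.1), np.float64(-109.2), np.float64(-108.5)]
blue [197.5, 211.5, 212.5] [np.float64(-127.6), np.float64(-116.8), np.float64(-116.0)]
knob [-109.9  -46.6] piv [-12.1 -59.9] A [ -74.  -164.2] B [-75.9 188.3]
```

```bash
python3 - <<'E'
from bar import *
piv=np.array([-12.5,-60]); r=66
def tcp(t): 
    s,c=np.sin(t),np.cos(t); return piv+r*np.array([-c,s])-(5+11*s+10*c)*np.array([s,c])
W=lambda p:O+(p[0]*xd+p[1]*yd)/1e3
s=robot.get_state(); prev=s['eef_pos'][:2]
for n,p in [('above',np.array([-82,-97]))]+[(t,tcp(t)) for t in np.r_[.1,np.arange(.2,1.75,.1)]]:
    w=W(p); print(n if isinstance(n,str) else round(n,2),p.round(1),w.round(4),'d cm',((w-prev)*100).round(2)); prev=w
E
```

```text
above [-82 -97] [ 0.492  -0.0689] d cm [-6.62 -5.85]
0.1 [-79.8 -69.4] [ 0.4968 -0.0416] d cm [0.48 2.73]
0.2 [-80.6 -63.5] [ 0.4966 -0.0357] d cm [-0.02  0.59]
0.3 [-80.8 -57.5] [ 0.4969 -0.0297] d cm [0.03 0.6 ]
0.4 [-80.5 -51.3] [ 0.4978 -0.0236] d cm [0.09 0.61]
0.5 [-79.6 -45.1] [ 0.4993 -0.0174] d cm [0.15 0.61]
0.6 [-78.  -38.8] [ 0.5015 -0.0113] d cm [0.22 0.61]
0.7 [-75.7 -32.6] [ 0.5043 -0.0053] d cm [0.28 0.6 ]
0.8 [-72.7 -26.5] [5.079e-01 4.000e-04] d cm [0.35 0.58]
0.9 [-69.1 -20.6] [0.5121 0.0059] d cm [0.42 0.55]
1.0 [-64.7 -15.1] [0.5169 0.011 ] d cm [0.49 0.51]
1.1 [-59.7 -10. ] [0.5224 0.0157] d cm [0.55 0.46]
1.2 [-54.   -5.3] [0.5285 0.0198] d cm [0.61 0.41]
1.3 [-47.8  -1.3] [0.5351 0.0232] d cm [0.66 0.34]
1.4 [-41.    2.1] [0.5421 0.0259] d cm [0.7  0.27]
1.5 [-33.8   4.7] [0.5495 0.0278] d cm [0.74 0.19]
1.6 [-26.3   6.4] [0.5572 0.0289] d cm [0.77 0.11]
1.7 [-18.5   7.3] [0.565 0.029] d cm [0.78 0.02]
```

>>> move_arm(series=[{"grip": 0, "tx": -2.2, "ty": -1.9, "tz": 0, "ax": 0, "ay": 0, "az": 0}, {"grip": 0, "tx": -2.2, "ty": -2.0, "tz": 0, "ax": 0, "ay": 0, "az": 0}, {"grip": 0, "tx": -2.2, "ty": -2.0, "tz": 0, "ax": 0, "ay": 0, "az": 0}, {"grip": 0, "tx": 0, "ty": 0, "tz": -2, "ax": 0, "ay": 0, "az": 0}, {"grip": 0, "tx": 0, "ty": 0, "tz": -3.5, "ax": 0, "ay": 0, "az": 0}, {"grip": 0, "tx": 0, "ty": 0, "tz": -3.5, "ax": 0, "ay": 0, "az": 0}, {"grip": 0, "tx": 0, "ty": 0, "tz": -2.3, "ax": 0, "ay": 0, "az": 0}, {"grip": 0, "tx": 0, "ty": 0, "tz": -1.5, "ax": 0, "ay": 0, "az": 0}, {"grip": 0, "tx": 0, "ty": 0, "tz": -0.5, "ax": 0, "ay": 0, "az": 0}, {"grip": 0, "tx": 0, "ty": 0, "tz": 0, "ax": 0, "ay": 0, "az": 0}])

```text
t: 11.02
eef_pos: [0.4921, -0.0679, 0.027]
tool_rot: [-0.002, 0.045, 0.999, -0.0]
wrist_force: [-0.5, 0.3, -0.1]
width: 0.0001
grip_force: 0.0
```

>>> move_arm(series=[{"grip": 0, "tx": 0.2, "ty": 0.7, "tz": 0, "ax": 0, "ay": 0, "az": 0}, {"grip": 0, "tx": 0.1, "ty": 0.7, "tz": 0, "ax": 0, "ay": 0, "az": 0}, {"grip": 0, "tx": 0.1, "ty": 0.7, "tz": 0, "ax": 0, "ay": 0, "az": 0}, {"grip": 0, "tx": 0.1, "ty": 0.6, "tz": 0, "ax": 0, "ay": 0, "az": 0}, {"grip": 0, "tx": 0, "ty": 0.6, "tz": 0, "ax": 0, "ay": 0, "az": 0}, {"grip": 0, "tx": 0, "ty": 0.6, "tz": 0, "ax": 0, "ay": 0, "az": 0}, {"grip": 0, "tx": 0.1, "ty": 0.6, "tz": 0, "ax": 0, "ay": 0, "az": 0}, {"grip": 0, "tx": 0.1, "ty": 0.6, "tz": 0, "ax": 0, "ay": 0, "az": 0}])

```text
t: 11.68
eef_pos: [0.5002, -0.0169, 0.0289]
tool_rot: [0.0, 0.046, 0.999, -0.0]
wrist_force: [0.0, -1.2, 0.0]
width: 0.0
grip_force: 0.4
```

>>> move_arm(series=[{"grip": 0, "tx": 0.2, "ty": 0.6, "tz": 0, "ax": 0, "ay": 0, "az": 0}, {"grip": 0, "tx": 0.3, "ty": 0.6, "tz": 0, "ax": 0, "ay": 0, "az": 0}, {"grip": 0, "tx": 0.35, "ty": 0.6, "tz": 0, "ax": 0, "ay": 0, "az": 0}, {"grip": 0, "tx": 0.4, "ty": 0.55, "tz": 0, "ax": 0, "ay": 0, "az": 0}, {"grip": 0, "tx": 0.5, "ty": 0.5, "tz": 0, "ax": 0, "ay": 0, "az": 0}, {"grip": 0, "tx": 0.55, "ty": 0.45, "tz": 0, "ax": 0, "ay": 0, "az": 0}, {"grip": 0, "tx": 0.5, "ty": 0.4, "tz": 0, "ax": 0, "ay": 0, "az": 0}, {"grip": 0, "tx": 0, "ty": 0, "tz": 0, "ax": 0, "ay": 0, "az": 0}])

```text
t: 12.35
eef_pos: [0.5297, 0.0208, 0.0288]
tool_rot: [0.001, 0.045, 0.999, 0.0]
wrist_force: [-0.1, 0.1, 0.1]
width: 0.0005
grip_force: 0.0
```

```bash
python3 - <<'E'
from bar import *
s=robot.get_state(); print(s['t'],toj(s['eef_pos']),s['eef_pos'].round(4),s['wrist_force'].round(1))
c=imaging.capture('wrist'); cv2.imwrite('pics/w8.png',c['img'][:,:,::-1])
E
```

```text
12.35 [-52.9  -4.2] [0.5297 0.0208 0.0288] [-0.1  0.1  0.1]
```

View pics/w8.png

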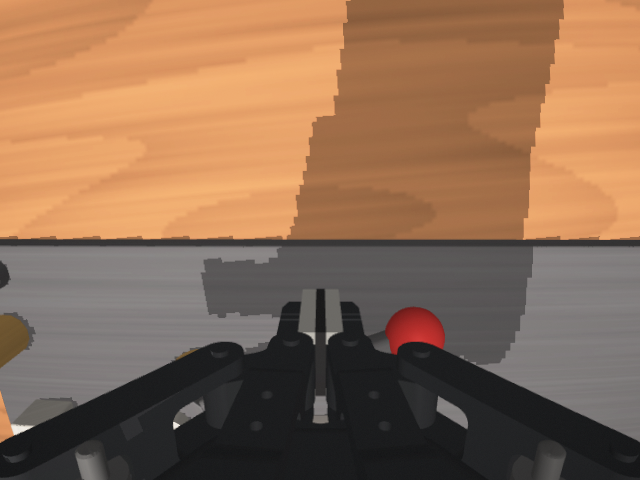

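The finger is behind the lever and the knob has come round to (415,335), so the lever is at about 1.2 rad. Next I'll push to tighten, watching the force.

>>> move_arm(series=[{"grip": 0, "tx": 0.3, "ty": 0.15, "tz": 0, "ax": 0, "ay": 0, "az": 0}, {"grip": 0, "tx": 0.3, "ty": 0.15, "tz": 0, "ax": 0, "ay": 0, "az": 0}])

```text
t: 12.57
eef_pos: [0.5339, 0.0221, 0.0287]
tool_rot: [-0.0, 0.046, 0.999, -0.0]
wrist_force: [-1.2, -1.3, 0.5]
width: -0.0004
grip_force: 0.5
```

>>> move_arm(series=[{"grip": 0, "tx": 0.3, "ty": 0.1, "tz": 0, "ax": 0, "ay": 0, "az": 0}, {"grip": 0, "tx": 0.2, "ty": 0.1, "tz": 0, "ax": 0, "ay": 0, "az": 0}])

```text
t: 12.73
eef_pos: [0.5392, 0.0242, 0.0287]
tool_rot: [-0.0, 0.046, 0.999, -0.0]
wrist_force: [-2.0, -1.9, -1.0]
width: 0.0003
grip_force: 1.0
```

>>> move_arm(series=[{"grip": 0, "tx": 0.2, "ty": 0.1, "tz": 0, "ax": 0, "ay": 0, "az": 0}, {"grip": 0, "tx": 0.15, "ty": 0.05, "tz": 0, "ax": 0, "ay": 0, "az": 0}])

```text
t: 12.9
eef_pos: [0.5419, 0.0253, 0.0285]
tool_rot: [-0.001, 0.046, 0.999, -0.0]
wrist_force: [-4.5, -3.6, 1.8]
width: -0.0
grip_force: 2.1
```

>>> move_arm(series=[{"grip": 0, "tx": 0.2, "ty": 0.05, "tz": 0, "ax": 0, "ay": 0, "az": 0}, {"grip": 0, "tx": 0.15, "ty": 0.05, "tz": 0, "ax": 0, "ay": 0, "az": 0}])

```text
t: 13.07
eef_pos: [0.5445, 0.0259, 0.0284]
tool_rot: [-0.002, 0.046, 0.999, -0.001]
wrist_force: [-6.5, -3.4, 3.2]
width: -0.0004
grip_force: 3.1
```

>>> move_arm(series=[{"grip": 0, "tx": 0.2, "ty": 0.03, "tz": 0, "ax": 0, "ay": 0, "az": 0}, {"grip": 0, "tx": 0.15, "ty": 0.03, "tz": 0, "ax": 0, "ay": 0, "az": 0}])

```text
t: 13.23
eef_pos: [0.547, 0.0264, 0.0283]
tool_rot: [-0.003, 0.046, 0.999, -0.001]
wrist_force: [-7.4, -4.5, 4.6]
width: 0.0001
grip_force: 4.3
```

>>> move_arm(series=[{"grip": 0, "tx": 0.2, "ty": 0.03, "tz": 0, "ax": 0, "ay": 0, "az": 0}, {"grip": 0, "tx": 0.2, "ty": 0.03, "tz": 0, "ax": 0, "ay": 0, "az": 0}])

```text
t: 13.4
eef_pos: [0.5497, 0.027, 0.028]
tool_rot: [-0.004, 0.046, 0.999, -0.001]
wrist_force: [-12.3, -3.9, 6.5]
width: 0.0001
grip_force: 6.1
```

>>> move_arm(series=[{"grip": 0, "tx": 0.2, "ty": 0.02, "tz": 0, "ax": 0, "ay": 0, "az": 0}, {"grip": 0, "tx": 0.2, "ty": 0.02, "tz": 0, "ax": 0, "ay": 0, "az": 0}])

```text
t: 13.57
eef_pos: [0.5524, 0.0274, 0.0277]
tool_rot: [-0.005, 0.046, 0.999, -0.001]
wrist_force: [-15.4, -3.7, 10.8]
width: -0.0001
grip_force: 7.8
```

>>> move_arm(series=[{"grip": 0, "tx": -0.5, "ty": 0, "tz": 0, "ax": 0, "ay": 0, "az": 0}, {"grip": 0, "tx": -0.8, "ty": 0, "tz": 0, "ax": 0, "ay": 0, "az": 0}, {"grip": 0, "tx": -0.8, "ty": 0, "tz": 0, "ax": 0, "ay": 0, "az": 0}, {"grip": 0, "tx": -0.8, "ty": 0, "tz": 0, "ax": 0, "ay": 0, "az": 0}, {"grip": 0, "tx": 0, "ty": 0, "tz": 2, "ax": 0, "ay": 0, "az": 0}, {"grip": 0, "tx": 0, "ty": 0, "tz": 3.5, "ax": 0, "ay": 0, "az": 0}, {"grip": 0, "tx": 0, "ty": 0, "tz": 4, "ax": 0, "ay": 0, "az": 0}, {"grip": 0, "tx": 1, "ty": -1, "tz": 4, "ax": 0, "ay": 0, "az": 0}, {"grip": 0, "tx": 1, "ty": -2, "tz": 1, "ax": 0, "ay": 0, "az": 0}, {"grip": 0, "tx": 0, "ty": 0, "tz": 0, "ax": 0, "ay": 0, "az": 0}, {"grip": 0, "tx": 0, "ty": 0, "tz": 0, "ax": 0, "ay": 0, "az": 0}])

```text
t: 14.48
eef_pos: [0.549, -0.0019, 0.1741]
tool_rot: [0.001, 0.047, 0.999, 0.0]
wrist_force: [-1.3, -0.1, 0.2]
width: 0.0002
grip_force: 0.0
```

```bash
python3 - <<'E'
from bar import *
s,T,c=wrist('w9'); print(s['t'],toj(s['eef_pos']),s['eef_pos'].round(4),s['wrist_force'].round(1)); np.savez('w9.npz',**{k:c[k] for k in('fovy','cx','cy','k1','pose','img')})
im=c['img']; hsv=cv2.cvtColor(im,cv2.COLOR_RGB2HSV)
m=((hsv[...,1]>170)&((hsv[...,0]<5)|(hsv[...,0]>175))&(im[...,0]>90)).astype(np.uint8)
k=max(cv2.findContours(m,0,2)[0],key=cv2.contourArea); (u,v),r=cv2.minEnclosingCircle(k); p=toj(onz(c,u,v,.039)); print(u,v,r,p,np.arctan2(p[1]+60,-(p[0]+12.5)))
E
```

```text
14.4833 [-31.5 -25. ] [ 0.549  -0.0019  0.1741] [-1.3 -0.1  0.2]
406.3448181152344 247.96551513671875 14.691747665405273 [-18.1  37.9] 1.5136573659554429
```

View pics/w9.png

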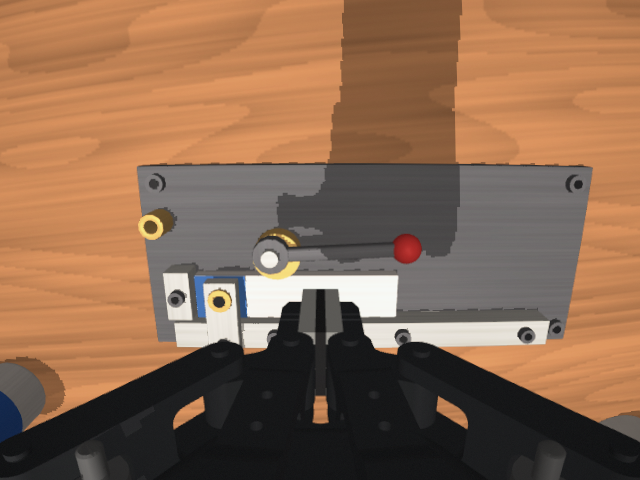

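The lever stays at about 1.51 rad with the knob at (406,248), and the bar sits against the fence and stop. One numeric check of the bar, then I'll hand in.

```bash
python3 - <<'E'
from bar import *
c={k:(v if v.ndim else float(v)) for k,v in dict(np.load('w9.npz')).items()}; im=c['img'].astype(int); b=im.max(2)
g=lambda u,v,z:toj(onz(c,u,v,z))
for u in (205,355,370,390): print('front',g(u,260.5+np.argmax(np.diff(b[260:285,u])),.024),'rear',g(u,300.5+np.argmin(np.diff(b[300:325,u])),.024))
for v in (285,295,305): print('end',g(380.5+np.argmin(np.diff(b[v,380:415])),v,.024))
print('slip',g(151,227,.034),'B',g(592,167,.012))
E
```

```text
front [  15.5 -114.5] rear [  43.9 -116.8]
front [7.7 2.6] rear [33.   3.3]
front [ 7.7 14.3] rear [43.5 15.6]
front [ 7.8 29.8] rear [43.6 31.7]
end [16.5 36.2]
end [25.  35.8]
end [33.5 35.5]
slip [ -32.5 -148.2] B [-76.  188.3]
```

```bash
python3 -c "
from rig import robot
print(robot.finish_job())"
```

```text
the job is handed in; nothing more can be done
None
```

The job is handed in at about 14.5 s: the bar was pushed flat along the fence and up to the end stop, the cam lever holds it at about 1.51 rad after a 16 N push, and nothing else on the jig was disturbed.

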